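# Turn the bronze casting in the marking-out jig

### The arm

A 7-joint arm with a two-finger parallel gripper is mounted at the origin on the work surface. World frame = base frame: x ahead of the robot, y to its left, z up, the work surface at z = 0. Lengths are in m, angles in degrees, forces in N, time in s.
With the tool pointing down it reaches from about 0.4 to 0.875 m from the base axis. Payload 19.3 kg.
Tool frame: the origin (TCP) lies on the front face of the gripper's body, between the roots of the fingers; the fingertips stand 73 mm ahead of it and the grasp point (between the pads) lies 54 mm ahead of it; z points along the fingers, y is the direction in which the jaws open and shut (so a half turn about z gives the same grasp; the last joint's range is limited). The gripper opens to 85 mm and grips with 20 to 120 N. Pads are 22 mm wide; open, the fingers measure 114 mm over their backs; the gripper's body (76 mm by 85 mm) begins 54 mm behind the grasp point. The pads swing forward as they close: fully open they stand 13 mm farther back than shut.
Start: joints at [-4.022, 29.874, -2.08, 91.645, 1.215, 58.505, -6.463], TCP at [0.625, -0, 0.304] pointing down, gripper open.
Joint ranges: [-166.77, 166.77], [-17.47, 122.26], [-85.68, 81.53], [9.62, 139.38], [-72.42, 252.41], [9.2, 110.78], [-144.41, 144.41]. Speed limits (degrees/s): [108.29, 108.29, 136.94, 136.94, 172.46, 172.46, 172.46].

### API

Orientations are given as [roll, pitch, yaw] about the fixed x, y, z axes, in that order (R = Rz(yaw) Ry(pitch) Rx(roll)).
In Python, from workcell import manip gives the robot as it stands. The module is installed in compiled form; this text tells all that it offers.
- The arm moves only by the tool step_arm, never from a script. Its argument "plan" is text: rows parted by semicolons, each of 7 numbers parted by spaces: the shift along the tool's x, y, z in mm, then the turn, a rotation vector about the tool's x, y, z in rad, then the finger opening in mm, from 0 to 85.4. In form: x y z rx ry rz gripper; .... A call has 1 to 8 rows; each row is the pose to reach, as a shift and turn from the pose commanded when the call began, along the tool's axes at that moment; what a row does not reach only later rows make up. A row lasts 1/12 s, in which the tool goes at most 41.7 mm and 7.16 degrees, less where a joint would pass 70% of its speed; a pose out of reach is approached as far as the arm can. A call with a gripper value outside its range is refused whole. The fingers move at their own pace and stop on an object; the grip force is fixed at half the most. Time passes only in rows, so rows that repeat a pose let the fingers close. It gives the time, the measured TCP pose, the force and the opening at its end, in the units of the state.
- manip.read_state(): the state, without advancing time (a new reading comes with each control period).
- manip.camera(name): name is "scene" or "side" or "wrist"; returns the picture (420x560x3 uint8, red, green, blue); there is no depth.
- manip.get_calibration(name): a dict with "intrinsics" (3x3 intrinsics, pixels), "k1" (the pictures are not rectified: a ray, as slopes to the right and down, at radius r is drawn at 1 + k1 r^2 times it, then the intrinsics apply), "R" (3x3) and "t" (3): a world point X has camera coordinates R X + t; the wrist camera has in their place "mount" (4x4, takes a point from camera to tool coordinates, whose origin is the TCP and whose axes are the flange's). Camera axes: x right, y down, z forward; pixel columns grow to the right and rows downward; lengths in m; the calibration is good to about 2 mm. A picture is of the moment at which its call begins: read the wrist's pose just before it. get_calibration takes no time and is no camera call.
- manip.job_done(): hands the job in, once; it reports no verdict.
The state is a dict: "clock": time; "qpos": joint angles; "qvel": joint speeds; "joint_torque": joint torques, N m; "tcp_pos": TCP position; "ee_rot": TCP orientation; "force": force on the tool from outside, world axes, zero at the start; "moment": the same for the moment, N m; "width": finger opening in m.
Only numpy, scipy, OpenCV 4.12 (cv2) and the standard library are available. Lean on these libraries where they do the work, as an engineer would, in place of code of your own. Each camera call takes 0.05 s, during which the arm holds its last target. There are 200 camera calls.

### The job

The bright side of the casting in the jig is done: turn the casting so that its white-painted end meets the blue fence, pushed fully home against the fence and against the end stop, and let go of it. Then lay the template lengthwise on top of the casting, centred and square on it, press it down so that it sits level, and let go. Leave the other castings and tools where they are.

Things in the scene. Friction and masses are not known exactly. Their poses are not given: they have to be found in the camera images.
- jig: Marking-out jig fixed to the bench: dark steel base plate 220 x 220 mm, 6 mm thick, with two low blue bars on it, the fence and the end stop, both 18 mm high (tops 24 mm above the bench). Origin: centre of the plate's underside, on the bench; x points away from the robot to the fence, y left to the end stop, z up.
- fence (a point): top edge of the fence's working face, middle of its length: x = +80 mm, y = 0, z = +24 mm of the jig. The fence is the long blue bar along the jig's y (200 mm long, 20 mm thick) across the far side; its face looks back to the robot (jig -x).
- end_stop (a point): top edge of the end stop's working face: x = +40, y = +50, z = +24 mm of the jig. The end stop is the short blue bar on the left, running along the jig's x from +5 to +75 mm, 16 mm thick; its face looks to the jig's -y.
- casting: Hollow bronze casting, block 92 (x) x 60 (y) x 56 (z) mm, 0.5 to 0.8 kg, on the jig's plate. Origin: centre of its underside; x points to the white end, z up. Flat top. Its bright -y side roughly faces the fence at first. The -x end has two stubs 8 mm long. Grip it across 60 mm, above the blue bars. Home, its origin is at x +34, y +20, z +6 mm of the jig, x along jig x.
- white_end (a point): centre of the casting's white-painted end face (a white stripe on the top marks this end too), 46 mm from the casting's origin along its x and 28 mm above its underside
- template: Flat aluminium marking template on the bench right of the jig: plate 84 (x) x 54 (y) x 5 (z) mm, 0.2 kg, with a red upright grip bar along x in its middle, 60 mm long, 12 mm thick, from the plate up to 33 mm above its underside. Origin: centre of its underside; x along its length, z up. The same either way round.
- lump_a: knobbly round raw bronze casting, 76 mm across, 40 mm tall, bystander; origin centre of its underside
- lump_b: knobbly round raw bronze casting, 68 mm across, 46 mm tall, bystander; origin centre of its underside
- brush: hand brush lying left of the jig, bystander; origin in the middle of its length, underneath
- hammer: hammer lying left of and beyond the jig, bystander; origin in the middle of its length, underneath
Mind the look-alikes: they are no part of the job. What is shaped like the template but green or pink is not meant.

How it is judged (in metres and radians):
On the way, in this order (a step that is already met when the one before it is completed fails the run):
1. the casting stands on the jig's plate with its white end home against the fence and its side home against the end stop, let go (x of casting in the frame of jig between 0.031 and 0.037 m and y of casting in the frame of jig between 0.017 and 0.023 m and z of casting in the frame of jig between 0.003 and 0.009 m and x of white_end in the frame of jig above 0.07 m and angle between the x axis of casting and the x axis of jig, either way round below 0.045 rad and contact force between the fingers and casting below 0.1 N), for 0.3 s.
2. the template, flat on the casting and in place, is pressed down on it with more than 5 N (x of template in the frame of casting between -0.01 and 0.01 m and y of template in the frame of casting between -0.01 and 0.01 m and z of template in the frame of casting between 0.054 and 0.0585 m and angle between the x axis of template and the x axis of casting, either way round below 0.14 rad and angle between template's own z axis and vertical below 0.035 rad and contact force between template and casting above 5 N), for 0.06 s.
At the end, for the whole second after the job is handed in: The casting rests on the jig's plate, white end within 3 mm of the fence and side within 3 mm of the end stop, square within 2.5 degrees; the template lies level (2 degrees) on its top, centred within 10 mm each way and lengthwise within 8 degrees; both at rest (x of casting in the frame of jig between 0.031 and 0.037 m and y of casting in the frame of jig between 0.017 and 0.023 m and z of casting in the frame of jig between 0.003 and 0.009 m and x of white_end in the frame of jig above 0.07 m and angle between the x axis of casting and the x axis of jig, either way round below 0.045 rad and x of template in the frame of casting between -0.01 and 0.01 m and y of template in the frame of casting between -0.01 and 0.01 m and z of template in the frame of casting between 0.054 and 0.0585 m and angle between the x axis of template and the x axis of casting, either way round below 0.14 rad and angle between template's own z axis and vertical below 0.035 rad and linear speed of each of template, casting below 0.01 m/s); the robot touches nothing.
It fails at once if another casting or tool is moved more than 30 mm (distance of any of lump_a, lump_b, brush, hammer from where it was at the start of the episode above 0.03 m).
It also fails if it takes over 56 s, if anything falls off the work surface, if the arm or the gripper's body presses on something with over 40 N, if the wrist force passes 120 N, or if a joint passes its speed limit or range.

## Working session

There is one attempt and no reset: what is moved stays moved. The work goes in short steps, Python scripts to look and compute and a tool call to move; the robot and the scene stay as the last step left them, time stands still between calls to the robot, and variables do not carry over. Pictures are saved under pics/ and viewed, about 8 in all and at most 12, crops included, and the job is handed in when it is done.

Besides the shell and the picture viewer there is one more tool, called after "Request:" by a JSON object that holds its "op" and its "data", one argument or row to a line. step_arm: Moves the arm, as the interface text tells. Its arguments: {"type":"object","properties":{"plan":{"type":"string"}},"required":["plan"]}

```bash
mkdir -p pics
cat > h.py <<'E'
import numpy as np, cv2
from scipy.spatial.transform import Rotation as Ro
from workcell import manip
def snap(name,fn):
    s=manip.read_state(); im=manip.camera(name); cv2.imwrite('pics/'+fn,im[:,:,::-1]); return s,im
def ray(name,uv,s=None):
    c=manip.get_calibration(name); K=np.array(c['intrinsics']); k=c['k1']
    d=np.array([(uv[0]-K[0,2])/K[0,0],(uv[1]-K[1,2])/K[1,1]]); p=d.copy()
    for _ in range(20): p=d/(1+k*(p@p))
    v=np.array([p[0],p[1],1.])
    if name=='wrist':
        M=np.array(c['mount']); T=Ro.from_euler('xyz',s['ee_rot'],degrees=True).as_matrix()
        return T@M[:3,3]+np.array(s['tcp_pos']), T@M[:3,:3]@v
    R=np.array(c['R']);t=np.array(c['t']); return -R.T@t, R.T@v
def onz(name,uv,z,s=None):
    o,d=ray(name,uv,s); return o+d*(z-o[2])/d[2]
E
python3 - <<'E'
from h import *
ims=[]
for n in('scene','side','wrist'):
    s,im=snap(n,n+'0.png');ims.append(im)
print(s)
for n in('scene','side'):print(n,ray(n,(280,210)))
print(manip.get_calibration('wrist'))
E
```

```text
{'clock': 0.1, 'qpos': array([-4.02157011, 29.90433392, -2.08045304, 91.67076226,  1.21411692,
       58.5059751 , -6.46233778]), 'qvel': array([ 0.06025689, -0.08681986,  0.02222985, -0.10850825,  0.00489606,
        0.02356004, -0.10919576]), 'joint_torque': array([ 6.00351588e-03, -9.28489351e+01,  1.98515877e+00, -3.70530617e+01,
        1.82421418e-02,  5.33716375e-03, -2.83208755e-05]), 'tcp_pos': array([ 6.24762379e-01, -4.33114245e-05,  3.03397202e-01]), 'ee_rot': array([-1.79941117e+02,  4.20472412e-03,  8.99982936e+01]), 'force': array([ 0.50318402,  0.48152517, -0.1425784 ]), 'moment': array([-0.01341217, -0.02746969,  0.00513377]), 'width': 0.08534090939006839}
scene (array([1.10772438, 0.91527032, 0.75339277]), array([-0.49636261, -0.68148329, -0.53779904]))
side (array([-0.0578403 ,  0.68678253,  1.01403234]), array([ 0.43123371, -0.50068541, -0.75061002]))
{'intrinsics': array([[307.36953284,   0.        , 276.76559702],
       [  0.        , 307.36953284, 213.20914048],
       [  0.        ,   0.        ,   1.        ]]), 'k1': -0.03950181536490733, 'mount': array([[-3.84707494e-04, -9.59269605e-01, -2.82491907e-01,
         7.33546169e-02],
       [ 9.99998776e-01,  5.93990636e-05, -1.56353767e-03,
         3.92663465e-04],
       [ 1.51663392e-03, -2.82492163e-01,  9.59268407e-01,
        -6.91670148e-02],
       [ 0.00000000e+00,  0.00000000e+00,  0.00000000e+00,
         1.00000000e+00]])}
```

View pictures.

View pics/side0.png

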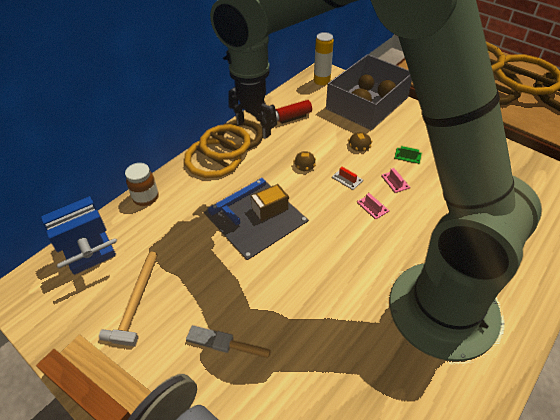

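View pics/wrist0.png

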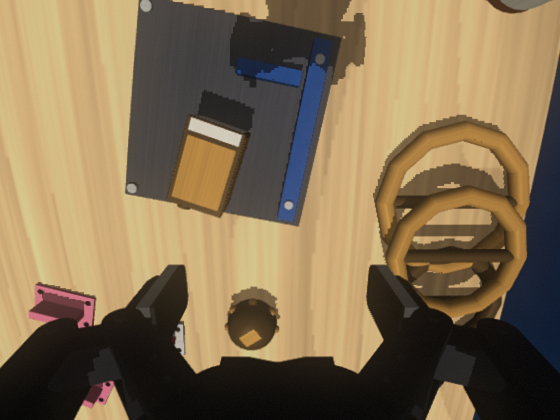

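```bash
cat > m.py <<'E'
from h import *
def hsv(im): return cv2.cvtColor(im,cv2.COLOR_RGB2HSV)
if __name__=='__main__':
    im=cv2.imread('pics/wrist0.png')[:,:,::-1].copy(); s=manip.read_state()
    for n,uv in dict(ll=(126,192),lr=(298,225),tr=(340,38)).items(): print(n,onz('wrist',uv,.006,s).round(4))
    H=hsv(im)
    for n,uv in dict(stripe=(216,130),top=(208,170),side=(178,165),end=(218,110)).items(): print(n,H[uv[1],uv[0]])
    for n,uv in dict(a=(191,115),b=(247,131),c=(220,216),d=(170,201)).items(): print(n,onz('wrist',uv,.062,s).round(4))
    blue=cv2.inRange(H,(105,120,80),(125,255,255)); blue[:, 345:]=0
    cs=[c for c in cv2.findContours(blue,0,2)[0] if cv2.contourArea(c)>200]
    for c in cs:
        print(cv2.approxPolyDP(c,4,True)[:,0].tolist())
    cr=cv2.resize(im[0:240,110:350],None,fx=2.5,fy=2.5,interpolation=cv2.INTER_CUBIC)
    cv2.imwrite('pics/crop1.png',cr[:,:,::-1])
E
python3 m.py
```

```text
ll [ 0.4386 -0.0075  0.006 ]
lr [ 0.6511 -0.0501  0.006 ]
tr [0.6926 0.1623 0.006 ]
stripe [ 21  29 209]
top [ 17 161 182]
side [ 17 138  96]
end [15 25 41]
a [0.5414 0.0811 0.062 ]
b [0.5954 0.0658 0.062 ]
c [ 0.5644 -0.0213  0.062 ]
d [ 0.5127 -0.0049  0.062 ]
[[255, 75], [298, 86], [301, 71], [278, 66]]
[[315, 63], [308, 68], [278, 217], [293, 218], [325, 76]]
```

View pics/crop1.png

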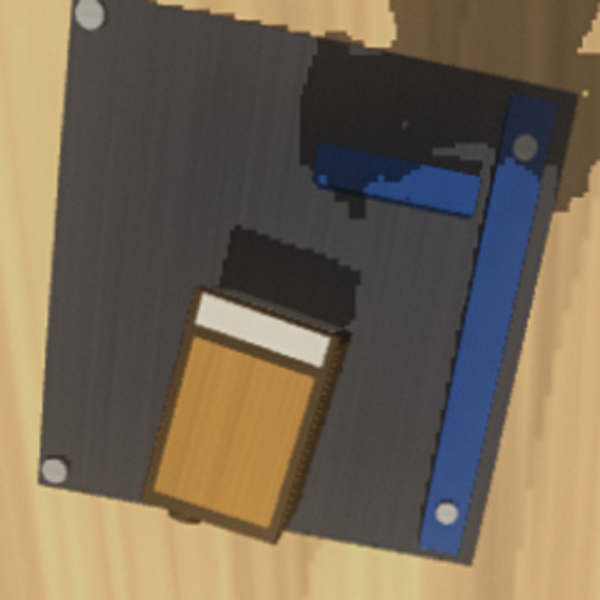

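The side view shows the jig, the casting with its white end towards the left (+y), and the red-grip template to the right at about (347,178) between lumps; green and pink look-alikes are further right. In the wrist crop the plate corners give the jig at about (0.566, 0.077) with yaw -11.2°. The casting is at about (0.553, 0.030) with yaw 71°, so it needs a turn of about -82°.

Request:
{"op": "step_arm", "data": {
  "plan": "30 -71 100 0 0 0.33 85; 30 -71 100 0 0 0.33 85; 30 -71 100 0 0 0.33 85; 30 -71 100 0 0 0.33 85; 30 -71 100 0 0 0.33 85; 30 -71 100 0 0 0.33 85"
}}

```text
clock: 0.65
tcp_pos: [0.5547, 0.0299, 0.2044]
ee_rot: [180.0, -0.0, 71.2]
force: [0.6, 0.1, 0.9]
width: 0.0848
```

Run:
```python
from h import *
s,im=snap('wrist','w1.png'); print(s['tcp_pos'],s['ee_rot'])
```

```text
[0.55472436 0.02993104 0.20436665] [ 1.79962146e+02 -7.01389046e-03  7.11640375e+01]
```

View pics/w1.png

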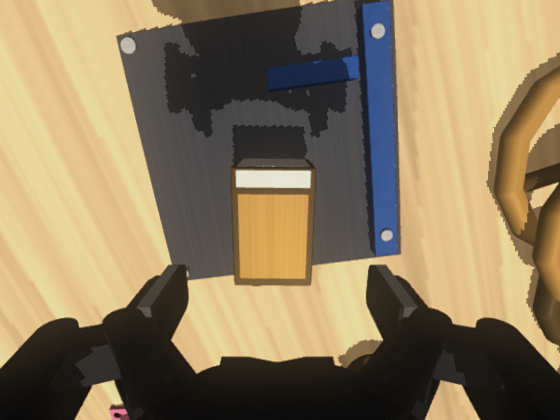

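Run:
```python
from h import *
s=manip.read_state()
P=[onz('wrist',uv,.062,s) for uv in((231,167),(314,167),(311,285),(233,285))]
P=np.array(P);print(P.round(4),P.mean(0).round(4),[np.linalg.norm(P[i]-P[i-1]).round(4) for i in range(4)])
d=P[0]+P[1]-P[2]-P[3];print('yaw',np.degrees(np.arctan2(d[1],d[0])))
im=cv2.imread('pics/w1.png')[:,:,::-1].copy();H=cv2.cvtColor(im,cv2.COLOR_RGB2HSV)
b=cv2.inRange(H,(105,120,60),(125,255,255))
cs=[c for c in cv2.findContours(b,0,2)[0] if cv2.contourArea(c)>300]
for c in cs:
  for uv in cv2.approxPolyDP(c,4,True)[:,0]: print(uv,onz('wrist',uv,.024,s).round(4)[:2],onz('wrist',uv,.006,s).round(4)[:2])
for uv in ((119,36),(400,254),(189,279)): print(onz('wrist',uv,.006,s).round(4))
```

```text
[[ 0.5394  0.0818  0.062 ]
 [ 0.5935  0.0633  0.062 ]
 [ 0.5648 -0.0232  0.062 ]
 [ 0.5077 -0.0037  0.062 ]] [0.5514 0.0296 0.062 ] [np.float64(0.0912), np.float64(0.0572), np.float64(0.0912), np.float64(0.0604)]
yaw 70.63648777662235
[357  56] [0.651  0.1258] [0.6562 0.1278]
[267  68] [0.5847 0.1394] [0.5851 0.1423]
[269  88] [0.5815 0.1256] [0.5817 0.1275]
[351  80] [0.6422 0.111 ] [0.6468 0.1119]
[359  74] [0.6491 0.1132] [0.6542 0.1142]
[387   1] [0.6815 0.1545] [0.6889 0.1585]
[362   4] [0.6637 0.1582] [0.6698 0.1625]
[376 255] [ 0.6257 -0.0355] [ 0.6291 -0.0452]
[396 252] [ 0.6433 -0.0385] [ 0.6479 -0.0484]
[0.4821 0.2039 0.006 ]
[ 0.6511 -0.0517  0.006 ]
[ 0.4505 -0.011   0.006 ]
```

Casting sizes check out (91 × 59 mm); the fence and end stop match the given geometry within 1 mm. I'll descend and grip.

Request:
{"op": "step_arm", "data": {
  "plan": "0 -3 40 0 0 0 85; 0 -3 80 0 0 0 85; 0 -3 101 0 0 0 85; 0 -3 101 0 0 0 85; 0 -3 101 0 0 0 50; 0 -3 101 0 0 0 50; 0 -3 101 0 0 0 50; 0 -3 101 0 0 0 50"
}}

```text
clock: 1.37
tcp_pos: [0.5525, 0.0308, 0.1051]
ee_rot: [179.8, -0.1, 71.1]
force: [-0.6, -2.2, 10.2]
width: 0.0593
```

Request:
{"op": "step_arm", "data": {
  "plan": "0 0 0 0 0 0 50; 0 0 0 0 0 0 50; 0 0 -8 0 0 0 50; 0 0 -12 0 0 0 50; 0 0 -12 0 0 0 50"
}}

```text
clock: 1.78
tcp_pos: [0.5518, 0.031, 0.1166]
ee_rot: [179.9, -0.1, 71.1]
force: [0.8, -0.1, -5.4]
width: 0.0589
```

Request:
{"op": "step_arm", "data": {
  "plan": "0 0 0 0 0 0.12 50; 0 0 0 0 0 0.24 50; 0 0 0 0 0 0.36 50; 0 0 0 0 0 0.48 50; 0 0 0 0 0 0.6 50; 0 0 0 0 0 0.72 50; 0 0 0 0 0 0.72 50"
}}

```text
clock: 2.37
tcp_pos: [0.5512, 0.0313, 0.115]
ee_rot: [180.0, -0.0, 29.5]
force: [-0.2, 0.9, -4.9]
width: 0.0588
```

Request:
{"op": "step_arm", "data": {
  "plan": "0 0 0 0 0 0.12 50; 0 0 0 0 0 0.24 50; 0 0 0 0 0 0.36 50; 0 0 0 0 0 0.48 50; 0 0 0 0 0 0.6 50; 0 0 0 0 0 0.715 50; 0 0 0 0 0 0.715 50; 0 0 0 0 0 0.715 50"
}}

```text
clock: 3.03
tcp_pos: [0.551, 0.0312, 0.1149]
ee_rot: [180.0, 0.0, -10.7]
force: [-0.2, -0.3, -5.4]
width: 0.0592
```

Run:
```python
from h import *
s,im=snap('wrist','w2.png'); print(s['tcp_pos'],s['ee_rot'],s['force'],s['width'])
H=cv2.cvtColor(im,cv2.COLOR_RGB2HSV)
b=cv2.inRange(H,(105,120,60),(125,255,255))
for c in cv2.findContours(b,0,2)[0]:
  if cv2.contourArea(c)>300:
    for uv in cv2.approxPolyDP(c,4,True)[:,0]: print(uv,onz('wrist',uv,.024,s).round(4)[:2])
```

```text
[0.5510445  0.03120071 0.11486535] [ 1.79988559e+02  1.81490943e-02 -1.07346094e+01] [-0.22033692 -0.30100798 -5.36066893] 0.05921100288184403
[ 60 107] [0.6508 0.125 ]
[ 81 234] [0.5841 0.1388]
[106 235] [0.5809 0.1247]
[ 99 183] [0.6098 0.1183]
[115 182] [0.6087 0.1095]
[105 109] [0.6452 0.1024]
[ 0 56] [0.6801 0.1466]
[ 0 96] [0.6626 0.1542]
[385  95] [ 0.6252 -0.0357]
[389  58] [ 0.6417 -0.0393]
[278  52] [0.6538 0.0125]
```

View pics/w2.png

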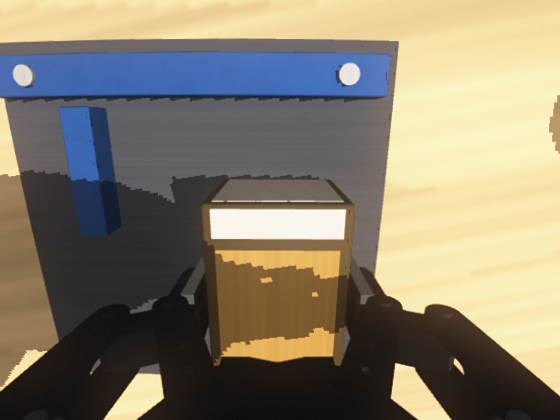

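Request:
{"op": "step_arm", "data": {
  "plan": "15 -30 0 0 0 0.007 50; 30 -55 0 0 0 0.007 50; 35 -62 0 0 0 0.007 50; 35 -62 0 0 0 0.007 50; 35 -62 5 0 0 0.007 50; 35 -62 9 0 0 0.007 50; 35 -62 10 0 0 0.007 50; 35 -62 10 0 0 0.007 50"
}}

```text
clock: 3.75
tcp_pos: [0.597, 0.0841, 0.1052]
ee_rot: [-180.0, 0.0, -11.5]
force: [-4.4, -0.8, 7.3]
width: 0.059
```

Request:
{"op": "step_arm", "data": {
  "plan": "3 0 0 0 0 0 50; 5 0 0 0 0 0 50; 6 0 0 0 0 0 50; 6 0 0 0 0 0 50"
}}

```text
clock: 4.08
tcp_pos: [0.6027, 0.0832, 0.1052]
ee_rot: [-180.0, 0.1, -11.5]
force: [-6.6, 1.6, 10.7]
width: 0.059
```

Request:
{"op": "step_arm", "data": {
  "plan": "1 0 0 0 0 0 50; 2 0 0 0 0 0 50; 2 0 0 0 0 0 50"
}}

```text
clock: 4.33
tcp_pos: [0.6046, 0.0828, 0.1052]
ee_rot: [-180.0, 0.1, -11.5]
force: [-6.7, 1.2, 10.3]
width: 0.0591
```

Request:
{"op": "step_arm", "data": {
  "plan": "0 -3 0 0 0 0 50; 0 -5 0 0 0 0 50; 0 -6 0 0 0 0 50; 0 -6 0 0 0 0 50"
}}

```text
clock: 4.67
tcp_pos: [0.6055, 0.0867, 0.1052]
ee_rot: [179.9, 0.1, -11.6]
force: [-9.4, -9.4, 11.0]
width: 0.0587
```

Request:
{"op": "step_arm", "data": {
  "plan": "1 -1 0 0 0 0 50; 2 -2 0 0 0 0 50; 2 -3 0 0 0 0 50; 2 -3 0 0 0 0 50"
}}

```text
clock: 5.0
tcp_pos: [0.6059, 0.0872, 0.1052]
ee_rot: [179.7, 0.3, -11.7]
force: [-28.9, -17.7, 29.1]
width: 0.0585
```

Request:
{"op": "step_arm", "data": {
  "plan": "-1 1 -1 0 0 0 50; -1 2 -1 0 0 0 50; -1 2 -1 0 0 0 85; -1 2 -1 0 0 0 85; -1 2 -1 0 0 0 85; -1 2 -1 0 0 0 85; -1 2 -1 0 0 0 85; -1 2 -1 0 0 0 85"
}}

```text
clock: 5.67
tcp_pos: [0.6077, 0.0902, 0.1059]
ee_rot: [-180.0, -0.0, -11.5]
force: [0.2, -0.1, 0.1]
width: 0.085
```

Request:
{"op": "step_arm", "data": {
  "plan": "0 0 -35 0 0 0 85; 0 0 -70 0 0 0 85; -25 0 -105 0 0 0 85; -50 0 -120 0 0 0 85; -60 0 -120 0 0 0 85; -60 0 -120 0 0 0 85; -60 0 -120 0 0 0 85"
}}

```text
clock: 6.25
tcp_pos: [0.549, 0.1025, 0.2258]
ee_rot: [-180.0, -0.0, -11.5]
force: [0.2, -0.5, 0.5]
width: 0.0851
```

Run:
```python
from h import *
s,im=snap('wrist','w3.png'); print(s['tcp_pos'],s['ee_rot'],s['force'],s['width'])
cr=cv2.resize(im[120:420,60:460],None,fx=2,fy=2,interpolation=cv2.INTER_CUBIC)
cv2.imwrite('pics/w3c.png',cr[:,:,::-1])
```

```text
[0.54903484 0.10250474 0.22577637] [-1.79978988e+02 -1.06393257e-02 -1.14780013e+01] [ 0.24613523 -0.48320288  0.53152888] 0.08508345453603561
```

View pics/w3c.png

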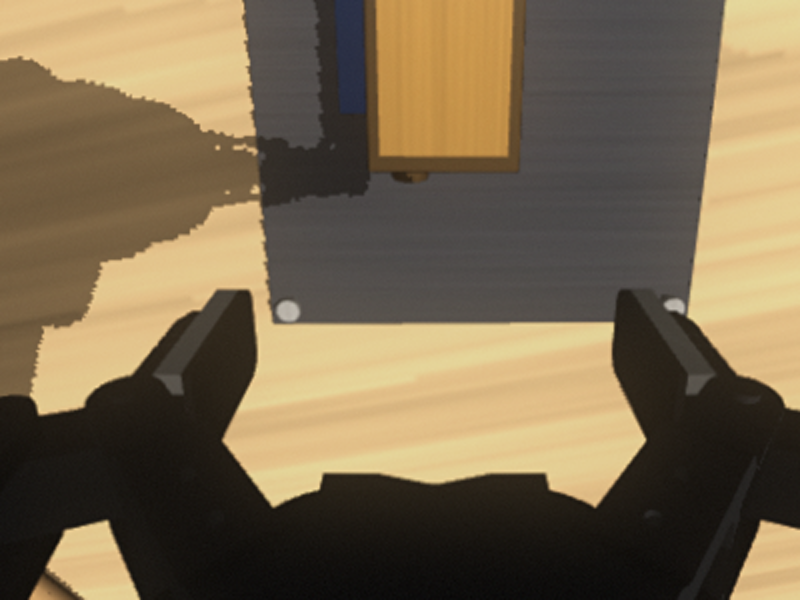

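Run:
```python
import cv2
im=cv2.imread('pics/w3.png')[0:220,140:340]
cv2.imwrite('pics/w3d.png',cv2.resize(im,None,fx=2.7,fy=2.7,interpolation=cv2.INTER_CUBIC))
```

```text
(no output)
```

View pics/w3d.png

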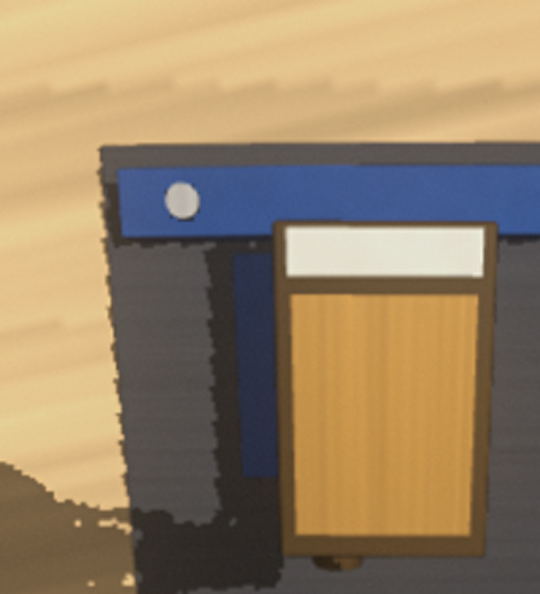

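Run:
```python
from h import *
s=manip.read_state()
f=lambda p,z:onz('wrist',(p[0]/2.7+140,p[1]/2.7),z,s)[:2]
P=np.array([f(p,.062) for p in((274,223),(497,223),(485,555),(283,555))])
F=np.array([f(p,.024) for p in((118,237),(540,235))])
print(P.round(4),P.mean(0).round(4),[np.linalg.norm(P[i]-P[i-1]).round(4) for i in range(4)])
d=P[0]+P[1]-P[2]-P[3];print('yaw',np.degrees(np.arctan2(d[1],d[0])))
e=F[0]-F[1];print('fence',F.round(4),'jig yaw',np.degrees(np.arctan2(e[1],e[0]))-90)
a=np.radians(-11.15);ux=np.array([np.cos(a),np.sin(a)]);uy=np.array([-ux[1],ux[0]])
print('centre to fence',(F.mean(0)-P.mean(0))@ux,'to fence end left (expect 80)',(F[0]-P.mean(0))@uy, 'far corners', (F.mean(0)-P[:2])@ux)
print('end stop near corner',(f((240,477),.024)-P.mean(0))@uy,(f((233,250),.024)-P.mean(0))@uy,'expect 46')
```

```text
[[0.6519 0.1082]
 [0.6403 0.051 ]
 [0.5521 0.0688]
 [0.5638 0.1263]] [0.602  0.0886] [np.float64(0.0899), np.float64(0.0583), np.float64(0.0899), np.float64(0.0587)]
yaw -11.510100250500066
fence [[0.663  0.159 ]
 [0.6375 0.0325]] jig yaw -11.368773507037758
centre to fence 0.045946489913669605 to fence end left (expect 80) 0.0809397965472055 far corners [0.00079903 0.00115644]
end stop near corner 0.0470267916989655 0.04580000436250615 expect 46
```

Casting home: 45.9 mm from its centre to the fence (46 expected), and its left-hand offsets also match. Now I'll locate the template.

Run:
```python
from h import *
s,im=snap('side','side1.png');H=cv2.cvtColor(im,cv2.COLOR_RGB2HSV)
m=cv2.inRange(H,(0,170,100),(6,255,255))|cv2.inRange(H,(174,170,100),(180,255,255))
for c in cv2.findContours(m,0,2)[0]:
    if cv2.contourArea(c)>30:
        r=cv2.minAreaRect(c); print(r,onz('side',r[0],.02).round(3)); b=cv2.boxPoints(r); print([onz('side',p,.02)[:2].round(3).tolist() for p in b])
for n,uv in dict(lump1=(304,160),lump2=(360,142),pinkhi=(396,180),pinklo=(373,205),green=(408,155)).items(): print(n,onz('side',uv,.01).round(3))
```

```text
((348.4481201171875, 172.1934051513672), (18.842945098876953, 3.2052431106567383), 29.05460548400879) [ 0.45  -0.233  0.02 ]
[[0.48, -0.227], [0.483, -0.241], [0.42, -0.239], [0.417, -0.226]]
((293.71697998046875, 108.00944519042969), (8.378993034362793, 34.6148567199707), 74.05460357666016) [ 0.792 -0.385  0.02 ]
[[0.839, -0.341], [0.782, -0.464], [0.745, -0.429], [0.802, -0.309]]
lump1 [ 0.598 -0.198  0.01 ]
lump2 [ 0.508 -0.389  0.01 ]
pinkhi [ 0.321 -0.308  0.01 ]
pinklo [ 0.32  -0.173  0.01 ]
green [ 0.35  -0.435  0.01 ]
```

Request:
{"op": "step_arm", "data": {
  "plan": "-4 40 0 0 0 0 85; -8 80 0 0 0 0 85; -13 120 0 0 0 0 85; -17 160 0 0 0 0 85; -21 200 5 0 0 0 85; -25 240 10 0 0 0 85; -29 280 15 0 0 0 85; -33 315 20 0 0 0 85"
}}

```text
clock: 7.02
tcp_pos: [0.4528, -0.203, 0.2051]
ee_rot: [179.9, 0.0, -11.6]
force: [0.7, -0.3, -0.8]
width: 0.0851
```

Request:
{"op": "step_arm", "data": {
  "plan": "-4 30 0 0 0 0 85; -4 32 0 0 0 0 85; -4 32 0 0 0 0 85; -4 32 0 0 0 0 85"
}}

```text
clock: 7.35
tcp_pos: [0.4436, -0.2306, 0.2053]
ee_rot: [180.0, 0.1, -11.6]
force: [-1.0, 0.4, -0.5]
width: 0.0849
```

Run:
```python
from h import *
s,im=snap('wrist','w4.png'); print(s['tcp_pos'],s['ee_rot'],s['force'])
H=cv2.cvtColor(im,cv2.COLOR_RGB2HSV)
m=cv2.inRange(H,(0,150,150),(6,255,255))|cv2.inRange(H,(174,150,150),(180,255,255))
c=max(cv2.findContours(m,0,2)[0],key=cv2.contourArea); r=cv2.minAreaRect(c); b=cv2.boxPoints(r)
P=np.array([onz('wrist',p,.033,s) for p in b]); print(r,P.round(4),P.mean(0),[np.linalg.norm(P[i]-P[i-1]).round(4) for i in range(4)])
```

```text
[ 0.44355114 -0.23062136  0.20530714] [ 1.79997712e+02  5.02763073e-02 -1.15692443e+01] [-0.97393904  0.44388952 -0.48524635]
((269.351318359375, 208.60812377929688), (68.7187728881836, 12.658721923828125), 80.53767395019531) [[ 0.4775 -0.2205  0.033 ]
 [ 0.4771 -0.2305  0.033 ]
 [ 0.419  -0.2279  0.033 ]
 [ 0.4193 -0.2172  0.033 ]] [ 0.44820961 -0.2240134   0.033     ] [np.float64(0.0583), np.float64(0.01), np.float64(0.0582), np.float64(0.0107)]
```

View pics/w4.png

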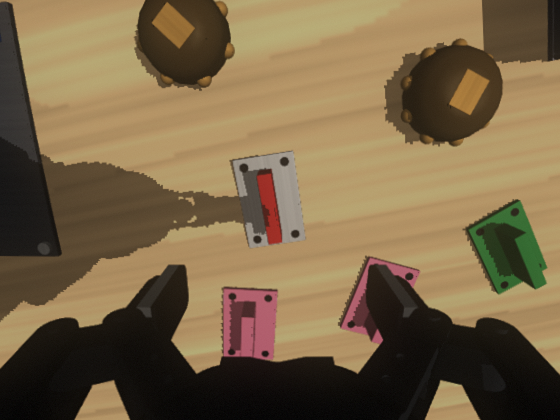

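Run:
```python
from h import *
s=manip.read_state()
P=np.array([onz('wrist',p,.005,s) for p in((232,160),(293,151),(306,237),(249,247))]); print(P.round(4),P.mean(0),[np.linalg.norm(P[i]-P[i-1]).round(4) for i in range(4)])
d=P[0]+P[1]-P[2]-P[3];print('yaw',np.degrees(np.arctan2(d[1],d[0])))
for uv in((370,257),(276,290)):print(onz('wrist',uv,.005,s).round(3))
```

```text
[[ 0.4913 -0.1982  0.005 ]
 [ 0.4883 -0.2518  0.005 ]
 [ 0.4079 -0.249   0.005 ]
 [ 0.4086 -0.1944  0.005 ]] [ 0.44903677 -0.22335346  0.005     ] [np.float64(0.0828), np.float64(0.0536), np.float64(0.0805), np.float64(0.0546)]
yaw -2.3194230309715445
[ 0.375 -0.306  0.005]
[ 0.358 -0.21   0.005]
```

Request:
{"op": "step_arm", "data": {
  "plan": "4 -8 30 0 0 -0.08 50; 4 -8 65 0 0 -0.16 50; 4 -8 90 0 0 -0.16 50; 4 -8 105 0 0 -0.16 50; 4 -8 115 0 0 -0.16 50; 4 -8 120 0 0 -0.16 50; 4 -8 121 0 0 -0.16 50; 4 -8 121 0 0 -0.16 50"
}}

```text
clock: 8.07
tcp_pos: [0.4492, -0.2233, 0.0853]
ee_rot: [180.0, -0.0, -2.3]
force: [0.2, -1.1, 0.6]
width: 0.05
```

Request:
{"op": "step_arm", "data": {
  "plan": "0 0 0 0 0 0 0; 0 0 0 0 0 0 0; 0 0 0 0 0 0 0; 0 0 0 0 0 0 0; 0 0 0 0 0 0 0; 0 0 0 0 0 0 0; 0 0 0 0 0 0 0"
}}

```text
clock: 8.65
tcp_pos: [0.4491, -0.2236, 0.0857]
ee_rot: [180.0, -0.1, -2.4]
force: [-1.9, 2.1, 12.5]
width: 0.0103
```

Request:
{"op": "step_arm", "data": {
  "plan": "0 0 -15 0 0 0 0; 0 0 -50 0 0 0 0; 0 0 -90 0 0 0 0; 0 0 -110 0 0 0 0; 0 0 -110 0 0 0 0"
}}

```text
clock: 9.07
tcp_pos: [0.4501, -0.2241, 0.199]
ee_rot: [179.9, -0.3, -2.4]
force: [0.1, 0.5, -0.7]
width: 0.0105
```

Run:
```python
from h import *
s,im=snap('wrist','w5.png'); print(s['tcp_pos'],s['ee_rot'],s['force'],s['width'])
s,im2=snap('side','side2.png')
a=np.zeros((420,560,3),np.uint8)
cr=cv2.resize(im[200:420,130:430],None,fx=1.6,fy=1.6); c2=cv2.resize(im2[120:240,260:440],None,fx=1.7,fy=1.7)
o=np.zeros((352,800,3),np.uint8); o[:,:480]=cr; o[:204,486:486+306]=c2
cv2.imwrite('pics/w5c.png',o[:,:,::-1])
```

```text
[ 0.4500656  -0.22410055  0.19898658] [179.9274342   -0.33062644  -2.37297619] [ 0.05654622  0.52608873 -0.71493799] 0.010525612830979235
```

View pics/w5c.png

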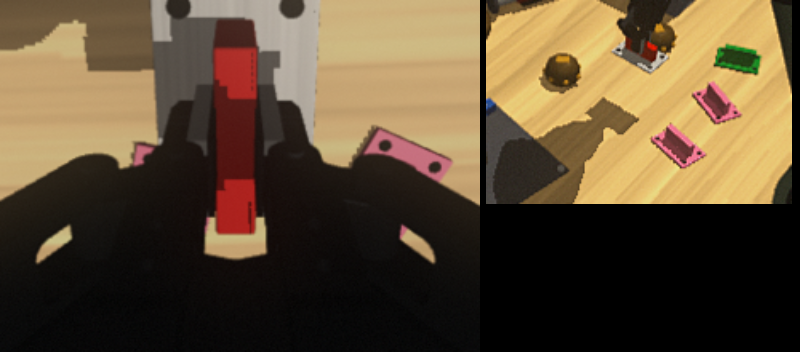

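Run:
```python
from h import *
s=manip.read_state(); T=np.array(s['tcp_pos']);z=T[2]-.0527
a=onz('wrist',(276.9,230),z,s);b=onz('wrist',(276.9,345),z,s)
R=Ro.from_euler('xyz',s['ee_rot'],degrees=True).as_matrix()
print(np.linalg.norm(a-b),((a+b)/2-T)@R*1000)
d=R.T@(np.array([.603,.0883,.20])-T); print(d*1000)
```

```text
0.05833181209267721 [-0.3022305  -1.31372303 52.69949974]
[ 141.12031781 -317.51120679   -4.27240137]
```

Request:
{"op": "step_arm", "data": {
  "plan": "16 -36 0 0 0 0.02 0; 32 -72 0 0 0 0.04 0; 48 -108 0 0 0 0.06 0; 64 -144 0 0 0 0.08 0; 80 -180 0 0 0 0.1 0; 96 -216 0 0 0 0.12 0; 112 -252 0 0 0 0.14 0; 126 -284 0 0 0 0.155 0"
}}

```text
clock: 9.83
tcp_pos: [0.5865, 0.0578, 0.1933]
ee_rot: [180.0, 0.1, -11.2]
force: [0.2, 0.2, -2.3]
width: 0.0106
```

Request:
{"op": "step_arm", "data": {
  "plan": "10 -20 0 0 0 0 0; 17 -31 0 0 0 0 0; 17 -31 0 0 0 0 0; 17 -31 0 0 0 0 0; 17 -31 0 0 0 0 0"
}}

```text
clock: 10.25
tcp_pos: [0.6083, 0.0811, 0.1939]
ee_rot: [179.9, 0.1, -11.3]
force: [-0.1, -0.7, -2.4]
width: 0.0108
```

Run:
```python
from h import *
s,im=snap('wrist','w6.png'); print(s['tcp_pos'],s['ee_rot'],s['force'],s['width'])
R=Ro.from_euler('xyz',s['ee_rot'],degrees=True).as_matrix()
print(R.T@(np.array([.603,.0883,.16])-s['tcp_pos'])*1000)
```

```text
[0.60832853 0.08111675 0.19389972] [ 1.79934750e+02  9.37598606e-02 -1.13067363e+01] [-0.07124386 -0.70167862 -2.3980988 ] 0.010782897897898897
[-6.5779842  -6.03773457 33.90367359]
```

View pics/w6.png

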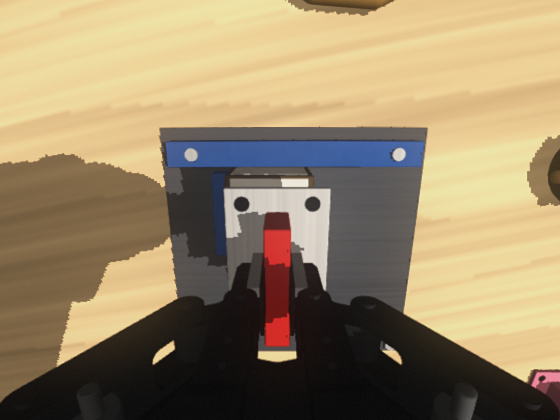

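Request:
{"op": "step_arm", "data": {
  "plan": "-6 -6 10 0 0 0 0; -6 -6 25 0 0 0 0; -6 -6 37 0 0 0 0; -6 -6 41 0 0 0 0; -6 -6 43 0 0 0 0; -6 -6 43 0 0 0 0"
}}

```text
clock: 10.8
tcp_pos: [0.6042, 0.0889, 0.1515]
ee_rot: [180.0, 0.0, -11.3]
force: [0.4, 0.4, -1.4]
width: 0.0107
```

Request:
{"op": "step_arm", "data": {
  "plan": "0 0 1 0 0 0 0; 0 0 2 0 0 0 0; 0 0 3 0 0 0 0; 0 0 3 0 0 0 0"
}}

```text
clock: 11.13
tcp_pos: [0.6044, 0.0893, 0.149]
ee_rot: [-180.0, -0.0, -11.2]
force: [0.2, 0.1, -1.1]
width: 0.0105
```

Request:
{"op": "step_arm", "data": {
  "plan": "0 0 1 0 0 0 0; 0 0 2 0 0 0 0; 0 0 2 0 0 0 0; 0 0 2 0 0 0 0"
}}

```text
clock: 11.47
tcp_pos: [0.6045, 0.0892, 0.1478]
ee_rot: [-180.0, -0.0, -11.2]
force: [-5.0, 0.2, 13.3]
width: 0.0104
```

Request:
{"op": "step_arm", "data": {
  "plan": "0 0 0.5 0 0 0 0; 0 0 0.5 0 0 0 0; 0 0 0.5 0 0 0 0; 0 0 0.5 0 0 0 0; 0 0 0.5 0 0 0 0"
}}

```text
clock: 11.88
tcp_pos: [0.6046, 0.0892, 0.1477]
ee_rot: [-179.9, -0.0, -11.3]
force: [-9.4, -0.3, 23.8]
width: 0.0109
```

Request:
{"op": "step_arm", "data": {
  "plan": "0 0 -1 0 0 0 0; 0 0 -1 0 0 0 30; 0 0 -1 0 0 0 40; 0 0 -1 0 0 0 40; 0 0 -1 0 0 0 40; 0 0 -1 0 0 0 40"
}}

```text
clock: 12.38
tcp_pos: [0.6044, 0.0892, 0.1473]
ee_rot: [180.0, 0.0, -11.2]
force: [-0.5, -0.8, -1.1]
width: 0.0401
```

Request:
{"op": "step_arm", "data": {
  "plan": "0 0 -20 0 0 0 40; 0 0 -60 0 0 0 40; -25 0 -90 0 0 0 40; -50 0 -110 0 0 0 40; -60 0 -110 0 0 0 40; -60 0 -110 0 0 0 40; -60 0 -110 0 0 0 40"
}}

```text
clock: 12.97
tcp_pos: [0.5456, 0.1013, 0.2573]
ee_rot: [-180.0, -0.0, -11.2]
force: [0.2, 0.5, -0.4]
width: 0.0404
```

Run:
```python
from h import *
s,im=snap('wrist','w7.png'); print(s['tcp_pos'],s['ee_rot'],s['force'],s['width'])
cv2.imwrite('pics/w7c.png',cv2.resize(im[0:260,120:380],None,fx=2.3,fy=2.3,interpolation=cv2.INTER_CUBIC)[:,:,::-1])
```

```text
[0.54562739 0.10133884 0.25730661] [-1.79976527e+02 -6.39050221e-03 -1.11946700e+01] [ 0.241513    0.53991876 -0.37572445] 0.04041780822446064
```

View pics/w7c.png

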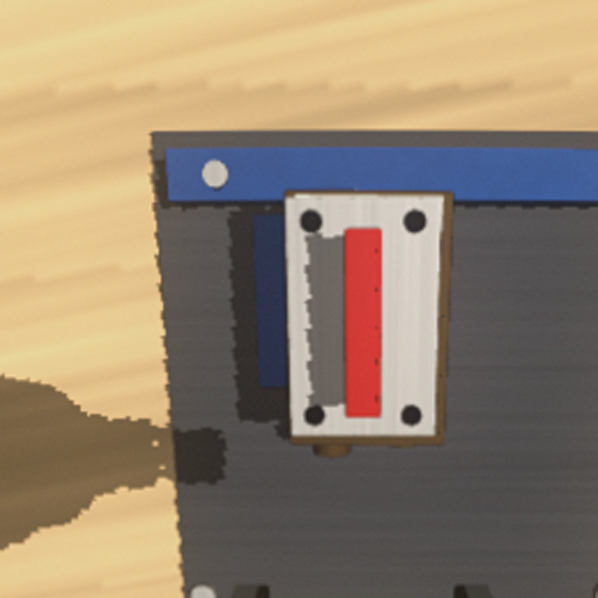

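Run:
```python
from h import *
s=manip.read_state()
f=lambda p,z:onz('wrist',(p[0]/2.3+120,p[1]/2.3),z,s)[:2]
P=np.array([f(p,.067) for p in((286,194),(444,194),(437,437),(291,437))])
C=np.array([f(p,.062) for p in((284,191),(452,192),(443,444),(290,443))]);F=f((360,201),.024)
a=np.radians(-11.2);M=np.array([[np.cos(a),-np.sin(a)],[np.sin(a),np.cos(a)]])
print('template-casting mm',(P.mean(0)-C.mean(0))@M*1000,'casting to fence',(F-C.mean(0))@M[:,0]*1000)
for Q in(P,C):
    d=Q[0]+Q[1]-Q[2]-Q[3];print('yaw',np.degrees(np.arctan2(d[1],d[0])))
print(manip.job_done())
```

```text
template-casting mm [1.12354551 1.03080316] casting to fence 45.69547356362397
yaw -11.396819386565769
yaw -11.444437186725215
the job is handed in; nothing more can be done
None
```

The job is handed in at about 13 s of the 56 s allowed. The hand-in gives no verdict, so the results below are my own measurements.

- **Casting:** I gripped it across its 60 mm width, lifted it slightly and turned it by -82°. I then pushed it against the fence (29 N) and the end stop (18 N) and let go. In the last picture its centre was 45.7 mm from the fence, where 46 is home. Its yaw was -11.4°, against -11.2° to -11.4° for the jig. I did not re-measure the distance to the end stop after placing the template. Before that, the end stop's corners and the fence's end agreed with home to about 1 mm.
- **Template:** I gripped the one with the red bar, laid it lengthwise on the casting, pressed it down with 13–24 N and let go. In the last picture it sat about 1 mm off the casting's centre each way and parallel within 0.1°. I judged level only from the tool being vertical (within 0.1°) while pressing and from the height at contact, and did not measure it separately.
- **Bystanders:** The planned paths kept clear of the lumps, brush and hammer, and no unexpected forces showed. I did not measure their positions again at the end.

The calibrated pictures read lengths about 2% short throughout, which is well inside the tolerances. No check failed.

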